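Open the ratchet module holder

ROBOT

A 6-joint arm with a two-finger parallel gripper is mounted at the origin on the work surface; the furniture and walls round the work are solid. World frame = base frame: x ahead of the robot, y to its left, z up, the work surface at z = 0. Lengths are in mm, angles in rad, forces in N, time in s.
With the tool pointing down it reaches from about 200 to 875 mm from the base axis. Payload 3.4 kg.
Tool frame: the origin (TCP) lies at the very end of the fingers, on their centre line; the grasp point (between the pads) lies 19 mm behind it; z points along the fingers, y is the line along which they close (so a half turn about z gives the same grasp; the last joint's range is limited). The gripper opens to 94 mm and grips with 3 to 60 N. Pads are 16 mm wide; open, the fingers measure 119 mm over their backs; the gripper's body (75 mm by 177 mm) begins 78 mm behind the grasp point.
Start: joints at [1.164, 0.276, 1.505, -0, 1.361, -0.121], TCP at [162.124, 551.708, 205.493] pointing down, gripper open.
Joint ranges: [-2.89, 2.89], [-0.75, 2.08], [0.22, 2.7], [-1.18, 4.32], [0.11, 2.71], [-2.7, 2.7]. Speed limits (rad/s): [2.57, 2.57, 3.14, 3.14, 3.14, 3.14].

INTERFACE

Orientations are given as a rotation vector (axis times angle).
In Python, from station import arm gives the robot as it stands.
- The arm moves only by the shell command python3 -m creep 'ROWS' [OPENING] [FORCE]. ROWS is JSON, a list that holds one entry, the list of rows, each a list of 6 numbers: the shift along the tool's x, y, z in m, then the turn, a rotation vector about the tool's x, y, z in rad. A call has exactly 5 rows; each row shifts and turns the commanded pose from where the row before left it, along the tool's axes as they then stand; what a row does not reach is not made up. A row lasts 1/8 s, in which the tool goes at most 62.5 mm and 10.7 degrees, less where a joint would pass 70% of its speed; a pose out of reach is approached as far as the arm can. A call with a gripper value outside its range is refused whole. OPENING is the opening in per cent of the stroke, from 0 (shut) to 100 (fully open), set as the call begins (- or left out, the last holds). The fingers move at their own pace and stop on an object; FORCE is the grip in N (left out, the last holds). Time passes only in rows, so rows that do not move let the fingers close, or fill a call up. It gives the time, the measured TCP pose, the force, the opening and the grip force at its end, in the units of the state.
- arm.observe(): the state, without advancing time (a new reading comes with each control period).
- arm.grab_frame(name): name is "scene" or "top" or "wrist"; returns a dict with "pixels" (384x512x3 uint8, red, green, blue), "range_z" (384x512 float32, mm along the optical axis (not along the pixel's ray), 0 where there is no reading), "K" (3x3 intrinsics, pixels), "world_from_camera" (4x4, takes a point from camera to world coordinates). Camera axes: x right, y up, looking along -z (the intrinsics and any distortion apply to the point x, -y, -z); pixel columns grow to the right and rows downward; lengths in mm; the calibration is good to about 2 mm. The wrist camera is an equidistant fisheye: a pixel r from the principal point sees the ray r / f radians off the axis. A picture is of the moment at which its call begins.
- arm.close_job(): hands the job in; it is judged then, once.
Trained networks look in a picture, given as the dict that the camera call returned (one of the last four; its "shot" number tells which), for a name from the list of things; names that differ only in an ending like _2 or _b are one class to them, and where a whole thing is asked for, a point or a joint stands for the part that bears it (a point fixed in the world has none). Each returns a list of dicts, best first, with "score" (0 to 1); they miss things now and then, are a little off and sometimes report something else, mostly with a low value. They report only what shows in the picture. A call takes as long as a camera call.
- arm.search_frame(picture, query): "pixel" ([column, row] in pixels, amid what is visible of it).
- arm.tip_of(picture, query): "pixel" ([column, row] in pixels: a listed point, or the origin of a listed thing).
The state is a dict: "time_s": time; "qpos": joint angles; "joint_velocities": joint speeds; "joint_torque": joint torques, N m; "eef_pos": TCP position; "eef_rot": TCP orientation; "contact_force": force on the tool from outside, world axes, zero at the start; "ft_torque": the same for the moment, N m; "width": opening from 0.0 (shut) to 1.0 (fully open); "grip_force": force on a finger pad.
Only numpy, scipy, OpenCV 4.12 (cv2) and the standard library are available. Lean on these libraries where they do the work, as an engineer would, in place of code of your own. Each camera call takes 0.05 s, during which the arm holds its last target. There are 200 camera calls.

TASK

Open the ratchet holder so that the modules in it come free: press the release pad on top of the sliding jaw down with the fingertips and, keeping it down, push the jaw along its bar, away from the modules, all the way back to the end block, then let the pad spring up. Nothing needs to be gripped; leave the three modules standing where they are.

Things in the scene. Friction and masses are not known exactly. Their poses are not given: they have to be found in the camera images.
- holder: fixed holder, 344 mm long: black fence at one end, steel bar (16 mm wide, top 55 mm up, saw teeth on its underside), black end block (36 wide, 60 high) at the other. Origin at desk level under the bar's middle. y runs along the bar from the fence (-170 to -155 mm) to the end block (+152 to +169 mm), z up. The modules stand on its -x side, where the fence and jaw reach out to x = -115 mm
- jaw (a joint): place of the black sliding jaw on the bar, m: 0 nearest the fence, 0.14 fully back at the end block, growing along the holder's +y. Starts at 0.01 to 0.05. Slides at about 2.5 N when released; with the pad up the ratchet (up to 8 mm play) blocks it towards the end block. 78 mm long: face plate (58 mm high) on the fence side, then the pad, then the push plate. It cannot be lifted off
- release (a joint): how far the release pad is pressed, m: 0 = up, 0.009 = down on its stop. Its spring takes about 3 N to start and 8 N at the stop. Let go, it stands at 0 to 0.004 (where the pawl meets the teeth), and at 0 with the jaw fully back. The teeth are free from about 0.005: keep it beyond that while the jaw is pushed back
- pad_top (a point): centre of the top of the release pad: ribbed, grey, 40 mm across the bar, 44 mm along it, 9 mm thick; its top is 82 mm above the desk when up, 73 mm when fully down. It rides on the jaw and is open on three sides; the push plate stands just behind it on the end-block side
- push_plate (a point): on the face of the jaw's upright push plate that looks at the pad, 25 mm from the pad's centre towards the end block, 95 mm above the desk. The plate is 40 mm wide across the bar, 8 mm thick, its top 107 mm above the desk. A fingertip that presses the pad can push this plate towards the end block
- module_a: grey rail module, 88 x 36 x 58 mm, loose, about 0.11 kg, standing on the desk next to the fence; to be left alone. Origin at the centre of its underside, z up.
- module_b: thin light grey rail module, 88 x 18 x 58 mm, loose, about 0.08 kg, the middle one of the row; to be left alone. Origin at the centre of its underside, z up.
- module_c: green rail module, 88 x 22 x 58 mm, loose, about 0.09 kg, the one nearest the jaw; to be left alone. Origin at the centre of its underside, z up.

How it is judged (in metres and radians):
On the way, in this order (a step that is already met when the one before it is completed fails the run):
1. the release pad is pressed down (at least 6 mm) while the jaw is still near the modules (value of joint release above 0.006 m and value of joint jaw below 0.08 m), for 0.1 s.
2. the jaw is pushed back nearly to the end block with the pad held down (value of joint jaw above 0.12 m and value of joint release above 0.0045 m), for 0.05 s.
At the end, for the whole second after the job is handed in: The jaw stands at the end block (joint at least 0.134 of 0.140 m), the pad has sprung up (pressed less than 3 mm), and the three modules stand upright (within 0.2 rad) within 20 mm of where they were (value of joint jaw above 0.134 m and value of joint release below 0.003 m and distance of each of module_a, module_b, module_c from where it was at the start of the episode below 0.02 m and angle between each of module_a, module_b, module_c's own z axis and vertical below 0.2 rad); the robot touches nothing.
It fails at once if module a is lifted, carried or knocked over (height (world z) of module_a above 0.015 m or distance of module_a from where it was at the start of the episode above 0.03 m or angle between module_a's own z axis and vertical above 0.4 rad).
It fails at once if module b is lifted, carried or knocked over (height (world z) of module_b above 0.015 m or distance of module_b from where it was at the start of the episode above 0.03 m or angle between module_b's own z axis and vertical above 0.4 rad).
It fails at once if module c is lifted, carried or knocked over (height (world z) of module_c above 0.015 m or distance of module_c from where it was at the start of the episode above 0.03 m or angle between module_c's own z axis and vertical above 0.4 rad).
It also fails if it takes over 32 s, if anything falls off the work surface, if the arm or the gripper's body presses on something with over 40 N, if the wrist force passes 120 N, or if a joint passes its speed limit or range.

## Working session

There is one attempt and no reset: what is moved stays moved. The work goes in short steps, Python scripts to look and compute and a shell command to move; the robot and the scene stay as the last step left them, time stands still between calls to the robot, and variables do not carry over. Pictures are saved under pics/ and viewed, at most 10 in all, crops included, and the job is handed in when it is done.

```bash
mkdir -p pics; cat > h.py <<'E'
import numpy as np, cv2
from station import arm
from scipy.spatial.transform import Rotation as R
def ray(f,px):
    K=np.array(f["K"]);T=np.array(f["world_from_camera"])
    d=np.array([(px[0]-K[0,2])/K[0,0],-(px[1]-K[1,2])/K[1,1],-1.0])
    return T[:3,3],T[:3,:3]@d
def pt(f,px):
    z=f["range_z"];c,r=int(round(px[0])),int(round(px[1]))
    w=z[max(r-1,0):r+2,max(c-1,0):c+2];w=w[w>0]
    o,d=ray(f,px);return (o+d*np.median(w)).round(1) if len(w) else None
def save(f,n): cv2.imwrite("pics/"+n+".png",cv2.cvtColor(f["pixels"],cv2.COLOR_RGB2BGR))
E
python3 - <<'E'
from h import *
s=arm.observe();print(s["eef_pos"],s["eef_rot"],R.from_rotvec(s["eef_rot"]).as_matrix().round(3))
ims=[]
F={}
for n in("scene","top"):
    f=arm.grab_frame(n);ims.append(f["pixels"]);F[n]=f
    for q in("pad_top","push_plate","module_c","holder"):
        for t in arm.tip_of(f,q)[:1]: print(n,q,t["pixel"],round(t["score"],2),pt(f,t["pixel"]))
# triangulate
cv2.imwrite("pics/a.png",cv2.cvtColor(cv2.resize(np.vstack(ims),None,fx=.78,fy=.78),cv2.COLOR_RGB2BGR))
E
```

```text
[161.90382604 551.14402293 204.61260236] [-4.47342931e-01 -3.10911485e+00  2.78431819e-03] [[-0.959  0.282 -0.001]
 [ 0.282  0.959 -0.002]
 [ 0.    -0.002 -1.   ]]
scene pad_top [270.3, 182.1] 0.63 [426.8 -72.4  77.7]
scene push_plate [266.6, 174.2] 0.66 [431.1 -51.8  87.3]
scene module_c [269.2, 248.3] 0.78 [ 305.2 -233.4   59.2]
scene holder [269.2, 209.0] 0.77 [ 392.7 -115.7   41.5]
top pad_top [254.6, 188.9] 0.89 [426.8 -75.   80.2]
top push_plate [242.8, 184.3] 0.7 [432.2 -47.7 107.8]
top module_c [286.4, 221.2] 0.91 [ 352.1 -150.6   58.8]
top holder [257.6, 195.5] 0.77 [411.3 -82.   78.3]
```

View pics/a.png

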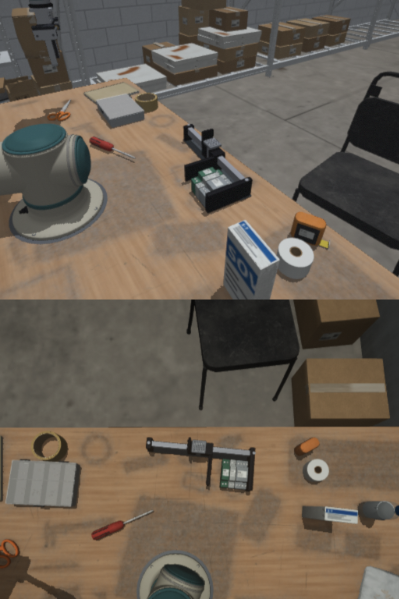

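The scene shows the holder ahead of the base. The end block is on the left (+y), at about (152,445) in the stacked view, and the fence is on the right, with the modules on the robot side. Next I'll get the bar direction from depth.

```bash
python3 - <<'E'
from h import *
f=arm.grab_frame("top")
z=f["range_z"];K=np.array(f["K"]);T=np.array(f["world_from_camera"])
r,c=np.mgrid[0:384,0:512]
P=np.stack([(c-K[0,2])/K[0,0]*z,-(r-K[1,2])/K[1,1]*z,-z],-1)@T[:3,:3].T+T[:3,3]
roi=(c>180)&(c<335)&(r>170)&(r<250)&(z>0)
bar=roi&(abs(P[...,2]-55)<3)&(P[...,1]>-30)&(P[...,0]>380)
b=P[bar];print(len(b),b.min(0),b.max(0))
l=cv2.fitLine(b[:,:2].astype(np.float32),cv2.DIST_HUBER,0,.01,.01).ravel();print("bar",l)
u=l[:2]*np.sign(l[1]);o=l[2:];n=np.array([u[1],-u[0]])
for lo,hi,name in((76,86,"pad"),(95,115,"plate"),(57,63,"60ish")):
    m=roi&(P[...,2]>lo)&(P[...,2]<hi);q=P[m][:,:2]-o
    print(name,m.sum(),"along",np.percentile(q@u,[2,50,98]).round(1),"across",np.percentile(q@n,[2,50,98]).round(1),P[m].mean(0).round(1))
cv2.imwrite("pics/b.png",cv2.cvtColor(cv2.resize(f["pixels"][150:260,170:340],None,fx=4,fy=4,interpolation=cv2.INTER_CUBIC),cv2.COLOR_RGB2BGR))
E
```

```text
269 [426.88301786 -27.97520097  52.11446789] [463.96315487  88.09558609  57.99940486]
bar [9.2995860e-02 9.9566650e-01 4.3944351e+02 2.2456192e+01]
pad 304 along [-119.   -97.9  -76.5] across [-19.6  -1.1  18. ] [429.4 -74.8  79.9]
plate 64 along [-73.  -69.3 -64.1] across [-19.6  -0.6  18.5] [431.3 -46.2 106.6]
60ish 1220 along [-271.1 -212.3   60.3] across [-108.6  -57.7   12.7] [ 372.8 -155.9   59.4]
```

View pics/b.png

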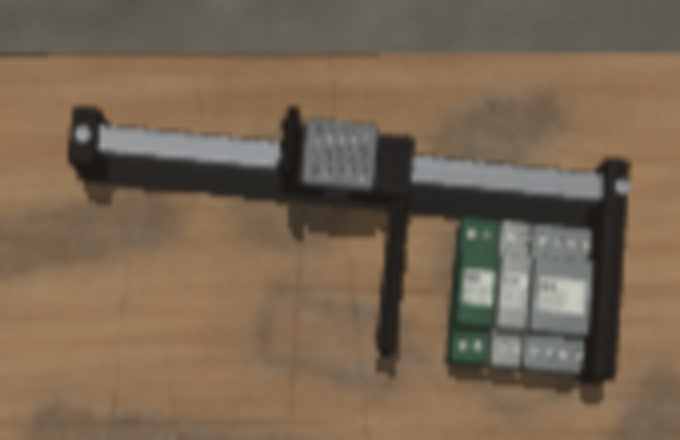

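Pad centre is at about (430,−75,80), with the bar along (0.093,0.996). I'll close the fingers, turn to align tool y with the bar, and go above the pad.

```bash
python3 -m creep '[[[0,0,0,0,0,-0.097],[0,0,0,0,0,-0.096],[-0.027,-0.049,0,0,0,0],[-0.027,-0.049,0,0,0,0],[-0.027,-0.049,0,0,0,0]]]' 0 30
python3 -m creep '[[[-0.027,-0.049,0,0,0,0],[-0.027,-0.049,0,0,0,0],[-0.027,-0.049,0,0,0,0],[-0.027,-0.049,0,0,0,0],[-0.027,-0.049,0,0,0,0]]]'
python3 -m creep '[[[-0.027,-0.049,0,0,0,0],[-0.027,-0.049,0,0,0,0],[-0.027,-0.049,0,0,0,0],[-0.027,-0.049,0,0,0,0],[0,0,0,0,0,0]]]'
python3 - <<'E'
from h import *
s=arm.observe();M=R.from_rotvec(s["eef_rot"]).as_matrix();p=np.array(s["eef_pos"])
print(s["time_s"],p,M.round(3),s["width"],s["contact_force"])
u=np.array([.093,.9957,0]);t=np.array([430.3,-75,80])+u*6
print("to go (tool axes)",M.T@(t-p))
E
```

```text
time_s: 1.18
eef_pos: [229.7, 396.5, 205.5]
eef_rot: [0.144, 3.138, 0.0]
contact_force: [1.2, -0.6, -0.2]
width: 0.5
grip_force: 0.0
time_s: 1.8
eef_pos: [341.4, 139.8, 205.9]
eef_rot: [0.145, 3.137, 0.001]
contact_force: [-0.2, 0.9, 0.3]
width: 0.012
grip_force: 0.0
time_s: 2.42
eef_pos: [431.8, -67.1, 205.4]
eef_rot: [0.154, 3.137, -0.002]
contact_force: [-0.0, 0.0, 0.1]
width: 0.007
grip_force: 0.0
2.425 [431.83406606 -67.12173529 205.41132484] [[-0.995  0.098  0.001]
 [ 0.098  0.995 -0.001]
 [-0.001 -0.001 -1.   ]] 0.006759359278715465 [-0.04796743  0.04875303  0.07590687]
to go (tool axes) [  0.90829563  -1.86916256 125.41235903]
```

```bash
python3 -m creep '[[[0.001,-0.004,0.035,0,0,0],[0,0,0.035,0,0,0],[0,0,0.025,0,0,0],[0,0,0.01,0,0,0],[0,0,0,0,0,0]]]'
python3 - <<'E'
from h import *
f=arm.grab_frame("scene");g=arm.grab_frame("wrist")
a=cv2.resize(f["pixels"][120:280,200:370],(512,482));b=cv2.resize(g["pixels"],None,fx=.5,fy=.5)
b=np.vstack([b,np.zeros((482-192,256,3),np.uint8)])
cv2.imwrite("pics/c.png",cv2.cvtColor(np.hstack([a,b]),cv2.COLOR_RGB2BGR))
E
```

```text
time_s: 3.05
eef_pos: [428.5, -66.9, 100.4]
eef_rot: [-0.144, -3.138, -0.001]
contact_force: [0.7, -0.3, -0.0]
width: 0.009
grip_force: 0.0
```

View pics/c.png

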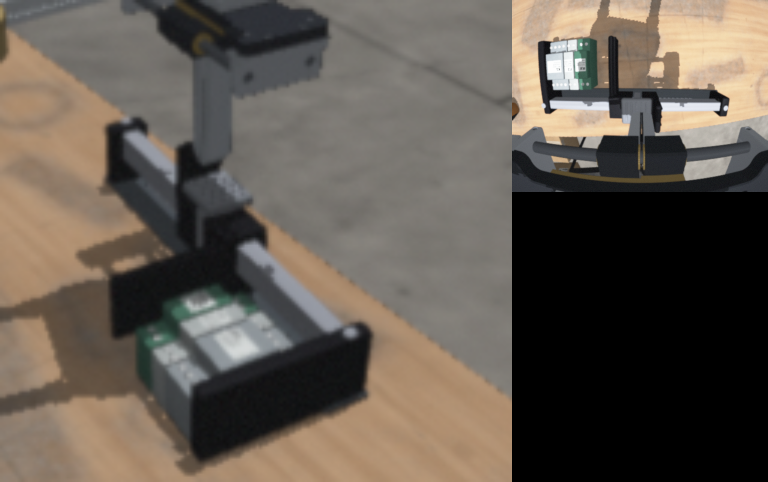

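The fingertip hangs above the pad, just in front of the push plate, around (210,160) in the left crop. It isn't touching anything, so I'll press.

```bash
python3 -m creep '[[[0,-0.002,0.01,0,0,0],[0,0,0.008,0,0,0],[0,0,0.004,0,0,0],[0,0,0.003,0,0,0],[0,0,0,0,0,0]]]'
```

```text
time_s: 3.78
eef_pos: [428.3, -69.6, 75.6]
eef_rot: [-0.146, -3.137, -0.0]
contact_force: [-1.9, 0.8, 6.3]
width: 0.001
grip_force: 3.1
```

```bash
python3 -m creep '[[[0,0,0.002,0,0,0],[0,0,0.001,0,0,0],[0,0,0.001,0,0,0],[0,0,0,0,0,0],[0,0,0,0,0,0]]]'
```

```text
time_s: 4.4
eef_pos: [428.3, -69.6, 73.0]
eef_rot: [-0.146, -3.138, -0.0]
contact_force: [-3.8, 1.1, 15.1]
width: 0.007
grip_force: 8.0
```

On the stop. Now push along the bar.

```bash
python3 -m creep '[[[0,0.004,0,0,0,0],[0,0.005,0,0,0,0],[0,0.005,0,0,0,0],[0,0.005,0,0,0,0],[0,0.005,0,0,0,0]]]'
python3 -m creep '[[[0,0.005,0,0,0,0],[0,0.005,0,0,0,0],[0,0.005,0,0,0,0],[0,0.005,0,0,0,0],[0,0.005,0,0,0,0]]]'
```

```text
time_s: 5.03
eef_pos: [430.8, -46.8, 73.0]
eef_rot: [0.144, 3.138, -0.004]
contact_force: [-4.0, -3.4, 15.5]
width: 0.004
grip_force: 7.5
time_s: 5.65
eef_pos: [433.3, -21.8, 73.0]
eef_rot: [0.144, 3.138, -0.004]
contact_force: [-4.5, -2.2, 14.8]
width: 0.005
grip_force: 7.3
```

```bash
python3 -m creep '[[[0,0.006,0,0,0,0],[0,0.006,0,0,0,0],[0,0.006,0,0,0,0],[0,0.006,0,0,0,0],[0,0.006,0,0,0,0]]]'
python3 -m creep '[[[0,0.004,0,0,0,0],[0,0.004,0,0,0,0],[0,0.004,0,0,0,0],[0,0.004,0,0,0,0],[0,0.004,0,0,0,0]]]'
```

```text
time_s: 6.28
eef_pos: [436.4, 8.1, 73.0]
eef_rot: [0.144, 3.137, -0.003]
contact_force: [-3.2, -3.1, 14.0]
width: 0.006
grip_force: 7.1
time_s: 6.9
eef_pos: [438.5, 28.0, 73.0]
eef_rot: [0.144, 3.137, -0.003]
contact_force: [-2.6, -3.3, 13.8]
width: 0.005
grip_force: 6.9
```

```bash
python3 - <<'E'
from h import *
f=arm.grab_frame("scene")
cv2.imwrite("pics/d.png",cv2.cvtColor(cv2.resize(f["pixels"][120:280,200:370],(680,600)),cv2.COLOR_RGB2BGR))
E
```

```text
(no output)
```

View pics/d.png

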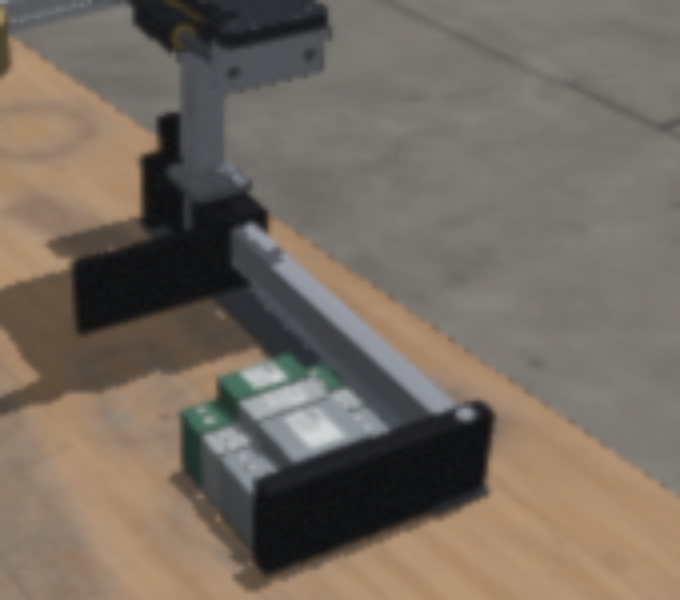

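The jaw is moving back with the pad down, around (200,190), and is nearly at the end block. The modules are undisturbed. I'll continue until the force rises.

```bash
python3 -m creep '[[[0,0.003,0,0,0,0],[0,0.003,0,0,0,0],[0,0.003,0,0,0,0],[0,0.003,0,0,0,0],[0,0.002,0,0,0,0]]]'
```

```text
time_s: 7.58
eef_pos: [439.8, 40.8, 73.0]
eef_rot: [0.142, 3.137, -0.007]
contact_force: [-3.4, -8.3, 13.6]
width: 0.006
grip_force: 6.7
```

```bash
python3 -m creep '[[[0,0.001,0,0,0,0],[0,0.001,0,0,0,0],[0,0.001,0,0,0,0],[0,0,0,0,0,0],[0,0,0,0,0,0]]]'
```

```text
time_s: 8.2
eef_pos: [440.3, 42.6, 73.0]
eef_rot: [0.141, 3.136, -0.01]
contact_force: [-3.5, -8.8, 13.6]
width: 0.005
grip_force: 6.5
```

```bash
python3 -m creep '[[[0,0.002,0,0,0,0],[0,0.002,0,0,0,0],[0,0.001,0,0,0,0],[0,0,0,0,0,0],[0,0,0,0,0,0]]]'
```

```text
time_s: 8.82
eef_pos: [441.3, 47.7, 73.0]
eef_rot: [0.142, 3.135, -0.009]
contact_force: [-2.2, -9.3, 11.9]
width: 0.008
grip_force: 6.6
```

```bash
python3 - <<'E'
from h import *
f=arm.grab_frame("scene");g=arm.grab_frame("wrist")
a=cv2.resize(f["pixels"][130:210,210:300],(540,480));b=cv2.resize(g["pixels"][120:300,150:480],(440,240))
cv2.imwrite("pics/e.png",cv2.cvtColor(np.vstack([cv2.resize(a,(440,350)),b]),cv2.COLOR_RGB2BGR))
E
```

```text
(no output)
```

View pics/e.png

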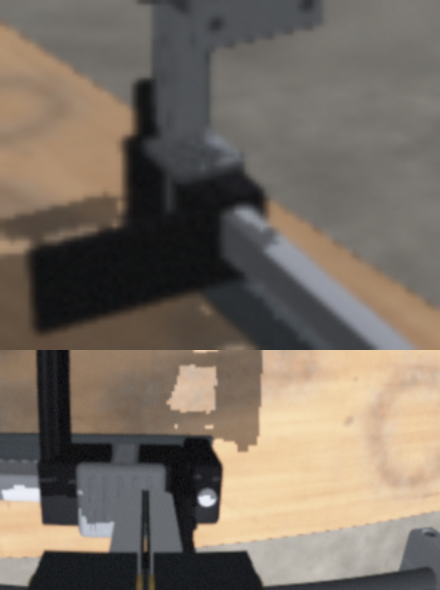

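The plate appears to sit against the end block, and the tip is slipping slightly on the pad. I'll push a little further to load the plate itself.

```bash
python3 -m creep '[[[0,0.002,0,0,0,0],[0,0.002,0,0,0,0],[0,0.001,0,0,0,0],[0,0.001,0,0,0,0],[0,0,0,0,0,0]]]'
```

```text
time_s: 9.55
eef_pos: [441.4, 47.9, 73.1]
eef_rot: [0.135, 3.136, -0.027]
contact_force: [-2.9, -26.1, 13.7]
width: 0.001
grip_force: 18.3
```

Hard stop: 26 N with no motion. I'll back off slightly to unload the plate, then rise.

```bash
python3 -m creep '[[[0,-0.003,0,0,0,0],[0,-0.002,-0.001,0,0,0],[0,-0.001,-0.006,0,0,0],[0,0,-0.01,0,0,0],[0,0,-0.02,0,0,0]]]'
python3 -m creep '[[[0,0,-0.03,0,0,0],[0,0,-0.04,0,0,0],[0,0,-0.04,0,0,0],[0,0.04,0,0,0,0],[0.05,0.03,0,0,0,0]]]'
python3 -m creep '[[[0.05,0.03,0,0,0,0],[0.05,0.03,0,0,0,0],[0.03,0.03,0,0,0,0],[0,0,0,0,0,0],[0,0,0,0,0,0]]]'
python3 - <<'E'
from h import *
f=arm.grab_frame("top")
z=f["range_z"];K=np.array(f["K"]);T=np.array(f["world_from_camera"])
r,c=np.mgrid[0:384,0:512]
P=np.stack([(c-K[0,2])/K[0,0]*z,-(r-K[1,2])/K[1,1]*z,-z],-1)@T[:3,:3].T+T[:3,3]
roi=(c>170)&(c<335)&(r>160)&(r<250)&(z>0)
u=np.array([.093,.9957]);o=np.array([439.4,22.5])
for lo,hi in((74,86),(95,115)):
    m=roi&(P[...,2]>lo)&(P[...,2]<hi)
    if m.any(): print(m.sum(),np.percentile((P[m][:,:2]-o)@u,[2,50,98]),np.median(P[m],0))
cv2.imwrite("pics/f.png",cv2.cvtColor(cv2.resize(f["pixels"][140:260,160:340],None,fx=4,fy=4),cv2.COLOR_RGB2BGR))
E
```

```text
time_s: 10.18
eef_pos: [438.8, 49.8, 107.7]
eef_rot: [-0.146, -3.135, 0.002]
contact_force: [-0.0, -0.1, 0.0]
width: 0.007
grip_force: 0.0
time_s: 10.8
eef_pos: [399.4, 126.3, 218.8]
eef_rot: [0.149, 3.135, 0.002]
contact_force: [0.2, 1.2, -0.3]
width: 0.004
grip_force: 0.0
time_s: 11.42
eef_pos: [276.0, 226.6, 218.4]
eef_rot: [0.145, 3.137, -0.001]
contact_force: [0.2, 0.2, -0.4]
width: 0.006
grip_force: 0.0
324 [-8.82666923 13.56851522 37.84710403] [440.76410721  36.63932349  82.72240645]
71 [37.24029632 40.26952845 45.34945264] [442.79630306  63.3965125  106.98219519]
```

View pics/f.png

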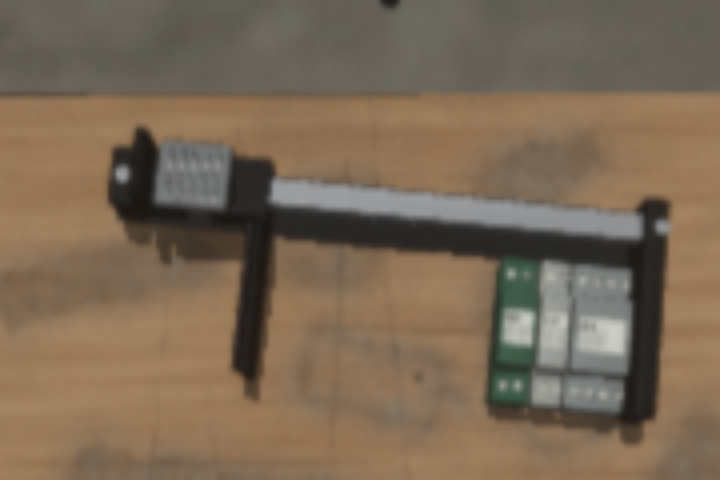

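The jaw is against the end block, with its plate at (145,165). The pad top is back at about 82 mm, and the modules haven't moved.

```bash
python3 -c "
from station import arm
print(arm.close_job())"
```

```text
the job is handed in; nothing more can be done
None
```

The ratchet holder is open and the job is handed in at about 11.5 s of the 32 s allowed: the jaw is back against the end block, the pad has sprung up, and the three modules look unmoved in the final top-camera picture; the hand-in returned no verdict.

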